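Heat water for the cappuccino on a temperature kettle

ROBOT

A 6-joint arm with a two-finger parallel gripper is mounted at the origin on the work surface. World frame = base frame: x ahead of the robot, y to its left, z up, the work surface at z = 0. Lengths are in m, angles in rad, forces in N, time in s.
With the tool pointing down it reaches from about 0.325 to 0.9 m from the base axis. Payload 6.1 kg.
Tool frame: the origin (TCP) lies at the very end of the fingers, on their centre line; the grasp point (between the pads) lies bot.grip_depth behind it (bot.grip_depth is the distance from the TCP to the grasp point, in m); z points along the fingers, y is the line along which they close (so a half turn about z gives the same grasp; the last joint's range is limited). The gripper opens to 85 mm and grips with 20 to 120 N. Pads are 22 mm wide; open, the fingers measure 114 mm over their backs; the gripper's body (76 mm by 85 mm) begins 54 mm behind the grasp point. The pads swing forward as they close: fully open they stand 13 mm farther back than shut.
Start: joints at [1.19, 0.22, 1.526, -0, 1.395, -0.126], TCP at [0.158, 0.605, 0.231] pointing down, gripper open.
Joint ranges: [-2.98, 2.98], [-0.91, 2.08], [0.09, 2.57], [-1.24, 4.39], [0.2, 2.65], [-2.68, 2.68]. Speed limits (rad/s): [2.57, 2.57, 3.01, 3.14, 3.14, 3.14].

INTERFACE

Orientations are given as a rotation vector (axis times angle).
In Python, from bench import bot gives the robot as it stands. The module is installed in compiled form; this text tells all that it offers.
- The arm moves only by the tool send_rows, never from a script. Its argument "steps" is one flat list of numbers, 7 for each row, row after row: the shift along the world's x, y, z as a fraction of full scale, then the turn, a rotation vector about the world's x, y, z as a fraction of full scale, then the closure, from 0 (fully open) to 1 (shut). A call has exactly 5 rows; each row is the pose to reach, as a shift and turn from the pose commanded when the call began; what a row does not reach only later rows make up. Full scale, the value 1, is 30 cm for a shift and 90 degrees for a turn. A row lasts 1/8 s, in which the tool goes at most 62.5 mm and 10.7 degrees, less where a joint would pass 70% of its speed; a pose out of reach is approached as far as the arm can. A call with a number of a shift or a turn outside -1 to 1 is refused whole. A call with a gripper value outside its range is refused whole. The fingers move at their own pace and stop on an object; "newtons" is the grip in N (left out, the last holds). Time passes only in rows, so rows that repeat a pose let the fingers close, or fill a call up. It gives the time, the measured TCP pose, the force, the opening and the grip force at its end, in the units of the state.
- bot.read_state(): the state, without advancing time (a new reading comes with each control period).
- bot.camera(name): name is "scene" or "top" or "wrist"; returns a dict with "frame" (420x560x3 uint8, blue, green, red), "vfov" (degrees; the focal length in pixels is half the picture's height over the tangent of half this angle, whatever the lens; pixels are square), "cx", "cy" (the principal point, pixels), "R" (3x3) and "t" (3): a world point X has camera coordinates R X + t; the wrist camera has in their place "T_tool_cam" (4x4, takes a point from camera to tool coordinates, whose origin is the TCP and whose axes are the flange's). Camera axes: x right, y down, z forward; pixel columns grow to the right and rows downward; lengths in m; the calibration is good to about 2 mm. A picture is of the moment at which its call begins: read the wrist's pose just before it. There is no depth.
- bot.finish_job(): hands the job in; it is judged then, once.
The state is a dict: "clock": time; "joint_positions": joint angles; "joint_vel": joint speeds; "effort": joint torques, N m; "tool_pos": TCP position; "eef_rot": TCP orientation; "contact_force": force on the tool from outside, world axes, zero at the start; "ft_torque": the same for the moment, N m; "finger_gap": opening from 0.0 (shut) to 1.0 (fully open); "grip_force": force on a finger pad.
Only numpy, scipy, OpenCV 4.12 (cv2) and the standard library are available. Lean on these libraries where they do the work, as an engineer would, in place of code of your own. Each camera call takes 0.05 s, during which the arm holds its last target. There are 200 camera calls.

TASK

Heat the water for the cappuccino: push the kettle's raised lid down until it is fully shut, then press the orange 90-degree key on the kettle's base all the way down and let it come up, and then switch the kettle on by pressing the blue-dotted end of the white rocker fully down. Press no key or switch while the lid is up, press neither the green nor the red key, leave the kettle standing on its base without lifting it, and leave the mugs and other things where they are.

Things in the scene. Friction and masses are not known exactly. Their poses are not given: they have to be found in the camera images.
- kettle_base: Black kettle base, fixed, 18 mm high: a round plate 170 mm across under the kettle and, on its -x side (nearer the robot), a control panel 78 mm deep and 212 mm wide. Origin on the table under the plate's centre, z up. One row on the panel at x = -0.138 m: green key y = 0.076, orange 0.032, red -0.012, white rocker -0.066.
- kettle: Filled steel kettle, about 1.5 kg, loose on the base, located with 4 mm of play. Origin at the centre of its underside, 18 mm above the table, z up. 141 mm across at the bottom, 120 at the rim, which is 172 mm above the table. Black D handle on its -y side, to 129 mm from the axis and 170 mm above the table; short spout lip on +y, to 80 mm from the axis. Turned up to 23 degrees on the base.
- lid (a joint): Angle of the kettle's lid, rad: 0 fully shut on its stop, growing as it opens, at most 1.15. Black disc with a steel inset, 112 mm across, hinged at the handle side; the spout-side edge stands up. Stiff hinge (0.07 N m): it stays where it is left. Push its upper face along its arc: a push straight down can bind and tip the kettle. Shut, its top is 181 mm above the table.
- lid_hinge (a point): Point on the lid's hinge axis, on the kettle 56 mm from its axis towards the handle (-y of the kettle), 155 mm above the kettle's origin. The hinge axis is the kettle's x axis.
- lid_top (a point): Centre of the lid's upper face (moves with the lid); over the kettle's axis when the lid is shut.
- lid_tip (a point): Free edge of the lid's upper face, 112 mm from the hinge (moves with the lid).
- key_green (a joint): How far the green key is pressed, m: 0 up, 0.004 at its stop. It slides straight down on a spring (about 1.5 N to start, 5 N at the stop) and comes back up when released.
- key_orange (a joint): How far the orange key is pressed, m: 0 up, 0.004 at its stop. It slides straight down on a spring (about 1.5 N to start, 5 N at the stop) and comes back up when released.
- key_red (a joint): How far the red key is pressed, m: 0 up, 0.004 at its stop. It slides straight down on a spring (about 1.5 N to start, 5 N at the stop) and comes back up when released.
- key_green_top (a point): Centre of the top face of the green key (80 degrees): a round cap 22 mm across on the control panel, its top 7 mm above the panel and 25 mm above the table when up.
- key_orange_top (a point): Centre of the top face of the orange key (90 degrees): a round cap 22 mm across on the control panel, its top 7 mm above the panel and 25 mm above the table when up.
- key_red_top (a point): Centre of the top face of the red key (100 degrees): a round cap 22 mm across on the control panel, its top 7 mm above the panel and 25 mm above the table when up.
- rocker (a joint): Angle of the white on/off rocker, rad: 0 off, 0.30 on. It is stiff and stays where it is left; about 3 N on the blue-dotted end tips it over, to be pressed home to its stop. 46 mm long (along the base's x), 26 mm wide, pivoting at its middle about the base's y axis; the blue-dotted end is the one nearer the robot (-x).
- rocker_on_end (a point): Point to press on the rocker's top face, at the blue dot 15 mm from the pivot towards -x of the base; about 30 mm above the table when off, 4.5 mm lower when on.
- mug_white: Loose white mug, about 82 mm across and 95 mm tall, with a handle on its +y side; origin at the centre of its underside. Stands by; not part of the job.
- mug_teal: Loose blue mug, about 82 mm across and 95 mm tall, with a handle on its +y side; origin at the centre of its underside. Stands by; not part of the job.
- mug_grey: Loose grey mug, about 82 mm across and 100 mm tall, with a handle on its +y side; origin at the centre of its underside. Stands by; not part of the job.
- cappuccino_tin: Loose red tin, 92 mm across and 145 mm tall; origin at the centre of its underside. Not part of the job.
- coffee_jar: Loose amber glass jar with a copper lid, 80 mm across and 115 mm tall; origin at the centre of its underside. Not part of the job.
- rolling_pin: Loose black rolling pin lying along its x axis on the orange mat at the left, 450 mm long, 54 mm thick; origin under its middle. Not part of the job.
- star_cutter: Loose steel star biscuit cutter on the orange mat, 72 mm across, 22 mm high; origin at the centre of its underside. Not part of the job.
- heart_cutter: Loose steel heart biscuit cutter on the orange mat, 52 mm across, 22 mm high; origin at the centre of its underside. Not part of the job.
There are look-alikes about, which are no part of the job. What is shaped like the kettle but yellow is not meant.

How it is judged:
By the outcome, as a careful person would: the job done as asked, in the order asked, and still so for the second after the job is handed in, with the robot touching nothing.
It also fails if it takes over 48 s, if anything falls off the work surface, if the arm or the gripper's body presses on something with over 40 N, if the wrist force passes 120 N, or if a joint passes its speed limit or range.

## Working session

There is one attempt and no reset: what is moved stays moved. The work goes in short steps, Python scripts to look and compute and a tool call to move; the robot and the scene stay as the last step left them, time stands still between calls to the robot, and variables do not carry over. Pictures are saved under pics/ and viewed, at most 10 in all, crops included, and the job is handed in when it is done.

Besides the shell and the picture viewer there is one more tool, called in YAML: its name, and indented under it one key for each argument. send_rows: Moves the arm, as the interface text tells. Its arguments: {"type":"object","properties":{"steps":{"type":"array"},"newtons":{"type":"number"}},"required":["steps"]}

```bash
mkdir -p pics
cat > h.py <<'E'
import numpy as np,cv2
from bench import bot
def f(c): return c["frame"].shape[0]/2/np.tan(np.radians(c["vfov"])/2)
def ray(c,u,v):
    d=np.array([(u-c["cx"])/f(c),(v-c["cy"])/f(c),1]);R=np.array(c["R"]);t=np.array(c["t"])
    return -R.T@t,R.T@d
def atz(c,u,v,z):
    o,d=ray(c,u,v);return o+d*(z-o[2])/d[2]
def proj(c,X):
    p=np.array(c["R"])@np.array(X)+np.array(c["t"]);return p[:2]/p[2]*f(c)+[c["cx"],c["cy"]]
E
python3 - <<'E'
from h import *
import pickle
cs={n:bot.camera(n) for n in("scene","top")}
pickle.dump(cs,open("c.pkl","wb"))
for n,c in cs.items():
    cv2.imwrite(f"pics/{n}0.png",cv2.resize(c["frame"],(800,600),interpolation=cv2.INTER_CUBIC));print(n,ray(c,280,210),f(c),c["cx"],c["cy"])
print(bot.read_state())
E
```

```text
scene (array([1.325989  , 0.46076625, 0.8986349 ]), array([-0.71096184, -0.24271967, -0.66022663])) 421.79246755997247 272.9574000137342 210.03414566251266
top (array([0.3640425 , 0.12114943, 1.43885234]), array([ 0.09193209,  0.01079487, -0.99575047])) 467.16524553435664 279.5499607342736 214.3352089378086
{'clock': 0.1, 'joint_positions': array([ 1.18989948e+00,  2.21176038e-01,  1.52749865e+00, -8.42452857e-06,
        1.39470201e+00, -1.26134141e-01]), 'joint_vel': array([ 0.00054401, -0.00221591, -0.00074529, -0.00040191,  0.00136602,
        0.00010224]), 'effort': array([ 2.93759535e-03, -4.98240602e+01, -3.90551698e+01, -3.84010673e-05,
        5.60123561e-03,  2.31664740e-05]), 'tool_pos': array([0.15733168, 0.6043074 , 0.23028978]), 'eef_rot': array([-3.99040699e-01, -3.11570261e+00,  2.71567861e-03]), 'contact_force': array([-0.09027644, -0.7676462 ,  0.41940401]), 'ft_torque': array([0.02198868, 0.05837629, 0.03433953]), 'grip_force': 0.0, 'finger_gap': 0.9977599043152787}
```

View pics/scene0.png

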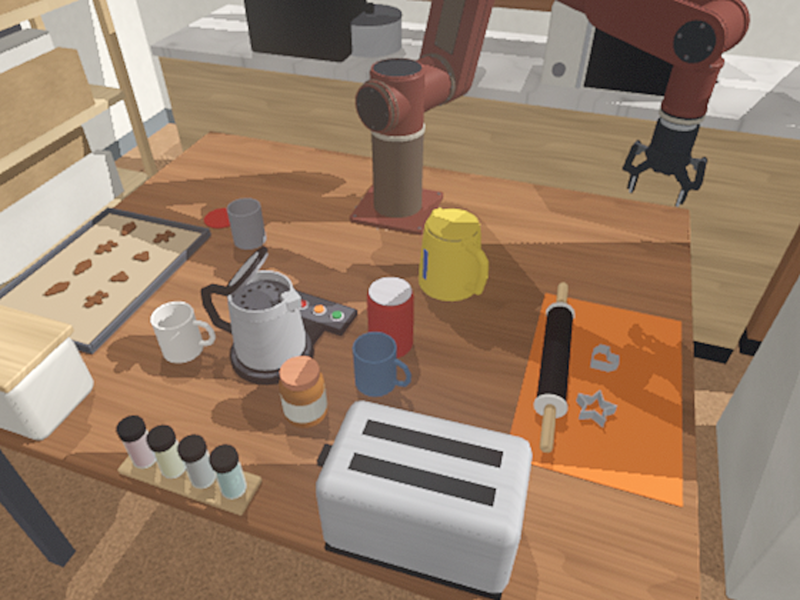

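View pics/top0.png

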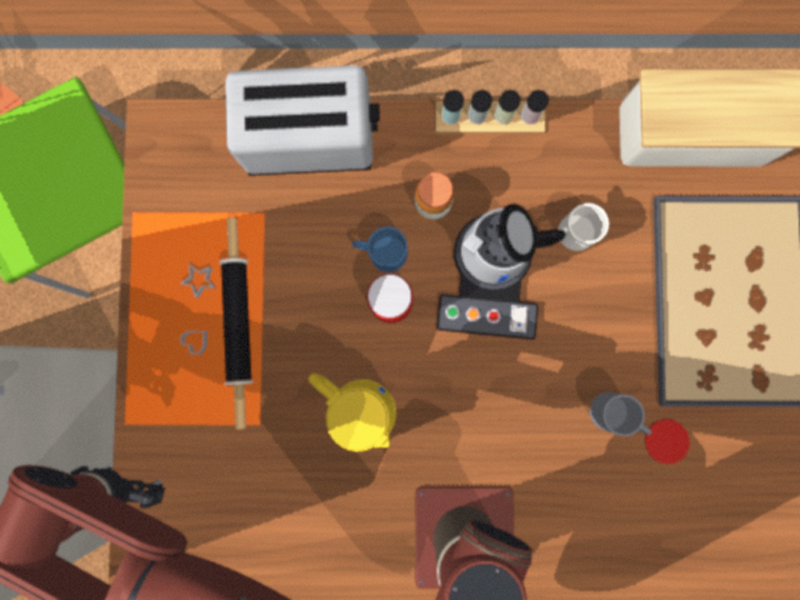

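Scene: the kettle (steel) stands at about (267,325) with its lid up; the top view shows keys at (453,312), (473,314), (493,316) and the rocker at (519,319). The yellow kettle is the decoy. Next I locate the base from the key colours and overlay the kettle model.

```bash
cat > m.py <<'E'
from h import *
import pickle
from scipy.optimize import least_squares
cs=pickle.load(open("c.pkl","rb"))
k=560/800
def cen(c,guess,test,r=9):
    g=np.array(guess)*k; u0,v0=int(g[0]),int(g[1]);p=c["frame"][v0-r:v0+r+1,u0-r:u0+r+1].astype(int)
    m=test(p[...,0],p[...,1],p[...,2]);v,u=np.nonzero(m);return u.mean()+u0-r,v.mean()+v0-r,m.sum()
T={"g":lambda b,g,r:(g>r+40)&(g>b+30),"o":lambda b,g,r:(r>g+40)&(g>b+25),"r":lambda b,g,r:(r>g+70)&(r>b+70)&(g<b+25)}
Y={"g":.076,"o":.032,"r":-.012}
G={"top":{"g":(453,312),"o":(473,314),"r":(493,316)},"scene":{"g":(338,315),"o":(320,310),"r":(304,304)}}
obs=[]
for n in G:
    for q in "gor":
        z=cen(cs[n],G[n][q],T[q],7);print(n,q,np.round(z,1),atz(cs[n],*z[:2],.025).round(4));obs.append((n,Y[q],z[:2]))
def bw(p,l):
    c,s=np.cos(p[2]),np.sin(p[2]);return np.array([p[0]+c*l[0]-s*l[1],p[1]+s*l[0]+c*l[1],l[2]])
r=least_squares(lambda p:np.ravel([proj(cs[n],bw(p,(-.138,y,.025)))-z for n,y,z in obs if n=="top" or 1]),[.55,0,0],loss="soft_l1")
print("base",r.x.round(4),r.fun.round(1));b=r.x
for nm,l in dict(orange=(-.138,.032,.025),rock=(-.153,-.066,.03)).items():print(nm,bw(b,l).round(4))
def draw(n,yaw,th,S,box,out):
    c=cs[n];u0,v0,w,h=box
    im=cv2.resize(c["frame"][v0:v0+h,u0:u0+w],(w*S,h*S),interpolation=cv2.INTER_CUBIC)
    P=lambda X:tuple(int(q) for q in ((proj(c,X)-[u0,v0]+.5)*S))
    kp=[b[0],b[1],yaw]
    a=np.linspace(0,2*np.pi,60)
    for rad,z,col in((.085,.018,(0,255,0)),(.060,.172,(255,0,255))):
        for t in a: cv2.circle(im,P(bw(kp,(rad*np.cos(t),rad*np.sin(t),z))),1,col,-1)
    for t in a:
        x,y=.056*np.cos(t),.056+.056*np.sin(t)
        cv2.circle(im,P(bw(kp,(x,-.056+y*np.cos(th)-.008*np.sin(th),.173+y*np.sin(th)+.008*np.cos(th)))),1,(0,255,255),-1)
    for l in((0,-.129,.15),(0,.08,.172)):cv2.circle(im,P(bw(kp,l)),3,(255,255,0),-1)
    for l in((-.138,.032,.025),(-.153,-.066,.03)):cv2.circle(im,P(bw(b,l)),2,(255,255,255),-1)
    return im
if __name__=="__main__":
    import sys
    yaw,th=map(float,sys.argv[1:3])
    A=draw("top",yaw,th,4,(300,130,100,115),0);B=draw("scene",yaw,th,4,(135,160,100,115),0)
    cv2.imwrite(sys.argv[3],np.hstack([A,B]))
E
python3 m.py -0.15 1.0 pics/k1.png
```

```text
top g [316.2 218.   39. ] [0.4706 0.0267 0.025 ]
top o [330.8 219.6  43. ] [ 0.4659 -0.0177  0.025 ]
top r [345.2 220.6  34. ] [ 0.4629 -0.0611  0.025 ]
scene g [235.5 219.9  28. ] [0.4724 0.0254 0.025 ]
scene o [223.  215.8  33. ] [ 0.4679 -0.0185  0.025 ]
scene r [211.9 211.9  14. ] [ 0.4623 -0.0592  0.025 ]
base [ 0.6008 -0.0636 -0.1036] [ 0.2 -0.3 -0.1 -0.3  0.1  0.2  0.4 -0.2  0.4 -0.2 -0.6 -0.1]
orange [ 0.4668 -0.0175  0.025 ]
rock [ 0.4418 -0.1134  0.03  ]
```

View pics/k1.png

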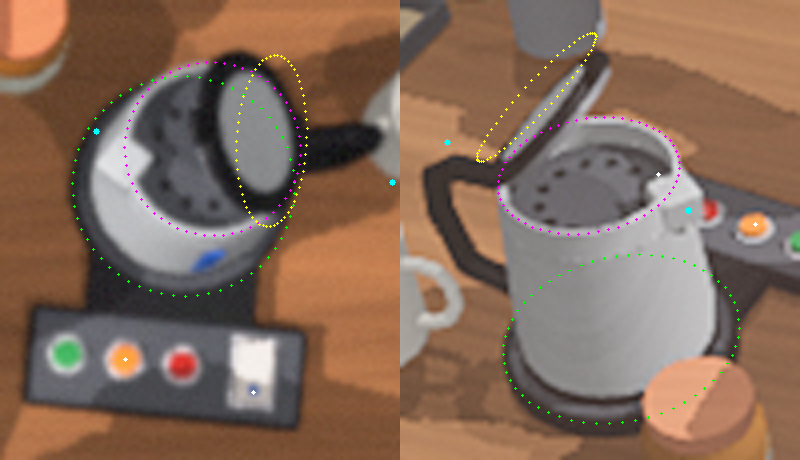

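The overlay shows the key fit is good (orange at left-panel (125,359), on it). The handle ends at (385,135), so the kettle's yaw is more positive than I guessed.

```bash
python3 m.py 0.18 0.95 pics/k2.png|tail -1
```

```text
rock [ 0.4418 -0.1134  0.03  ]
```

View pics/k2.png

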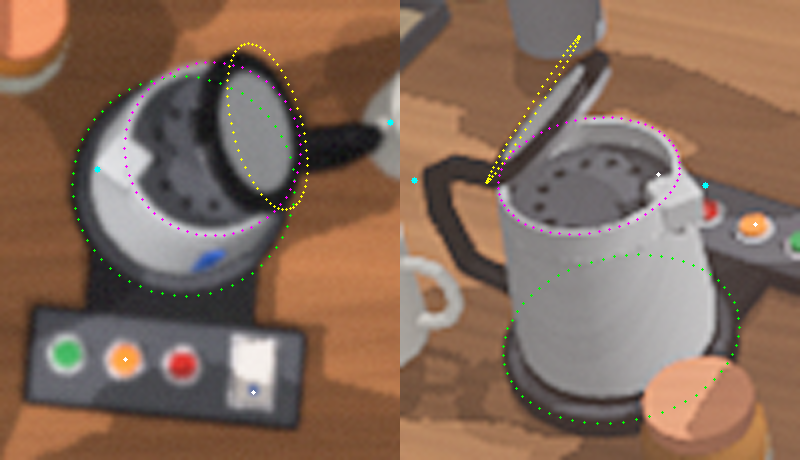

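```bash
python3 m.py 0.10 0.8 pics/k3.png|tail -1
```

```text
rock [ 0.4418 -0.1134  0.03  ]
```

View pics/k3.png

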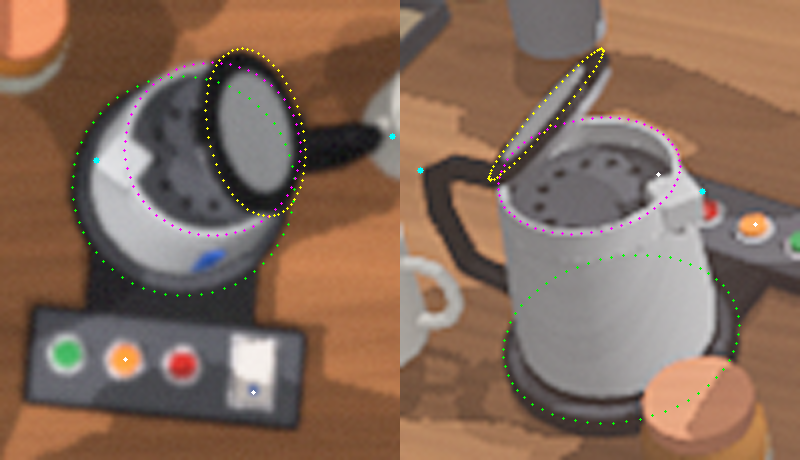

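The overlay now fits: kettle yaw about 0.10, lid about 0.8 rad. The hinge is near (0.607,-0.119,0.173). Starting the move, with the fingers shut.

send_rows:
  steps: [0,0,0.2,0,0,0,1,0.1,-0.15,0.3,0,0,0.05,1,0.21,-0.33,0.33,0,0,0.1,1,0.32,-0.5,0.33,0,0,0.1,1,0.43,-0.67,0.33,0,0,0.1,1]

```text
clock: 0.72
tool_pos: [0.2871, 0.402, 0.3302]
eef_rot: [0.153, 3.138, -0.0]
contact_force: [1.1, -0.5, 0.0]
finger_gap: 0.002
grip_force: 0.0
```

send_rows:
  steps: [0.1,-0.16,0,0,0,0,1,0.21,-0.33,0,0,0,0,1,0.32,-0.5,0,0,0,0,1,0.43,-0.67,0,0,0,0,1,0.54,-0.84,0,0,0,0,1]

```text
clock: 1.35
tool_pos: [0.4491, 0.15, 0.3301]
eef_rot: [0.153, 3.138, 0.0]
contact_force: [1.5, 0.2, -0.5]
finger_gap: 0.004
grip_force: 0.0
```

send_rows:
  steps: [0.11,-0.17,0,0,0,0,1,0.22,-0.34,0,0,0,0,1,0.33,-0.51,0,0,0,0,1,0.43,-0.67,0,0,0,0,1,0.52,-0.81,0,0,0,0,1]

```text
clock: 1.98
tool_pos: [0.6051, -0.0932, 0.3296]
eef_rot: [-0.155, -3.137, -0.0]
contact_force: [0.6, 0.7, 0.6]
finger_gap: -0.004
grip_force: 0.0
```

send_rows:
  steps: [0,0,-0.08,0,0,0,1,0,0,-0.16,0,0,0,1,0,0,-0.22,0,0,0,1,0,0,-0.22,0,0,0,1,0,0,-0.22,0,0,0,1]

```text
clock: 2.6
tool_pos: [0.6049, -0.091, 0.2653]
eef_rot: [0.153, 3.137, -0.0]
contact_force: [0.2, 0.2, -0.1]
finger_gap: 0.001
grip_force: 0.0
```

Run:
```python
from h import *
ims=[]
for n,b in(("top",(300,130,100,115)),("scene",(135,130,100,115))):
    c=bot.camera(n);u,v,w,h=b;ims.append(cv2.resize(c["frame"][v:v+h,u:u+w],(400,460),interpolation=cv2.INTER_CUBIC))
cv2.imwrite("pics/p1.png",np.hstack(ims));s=bot.read_state();print(s["tool_pos"],s["contact_force"])
import json
th=np.linspace(.8,0,9);r=.08
for t in th:
    y=-.056+r*np.cos(t)-.008*np.sin(t);z=.173+r*np.sin(t)+.008*np.cos(t);print(round(t,2),round(.601-.1*y,4),round(-.0636+.995*y,4),round(z,4))
```

```text
[ 0.60517529 -0.09119643  0.26585026] [ 0.02215702 -0.71364805 -0.63929618]
0.8 0.6016 -0.0696 0.236
0.7 0.601 -0.0636 0.2307
0.6 0.6004 -0.0581 0.2248
0.5 0.6 -0.0533 0.2184
0.4 0.5995 -0.0491 0.2115
0.3 0.5992 -0.0456 0.2043
0.2 0.5989 -0.0429 0.1967
0.1 0.5987 -0.0409 0.1889
0.0 0.5986 -0.0397 0.181
```

View pics/p1.png

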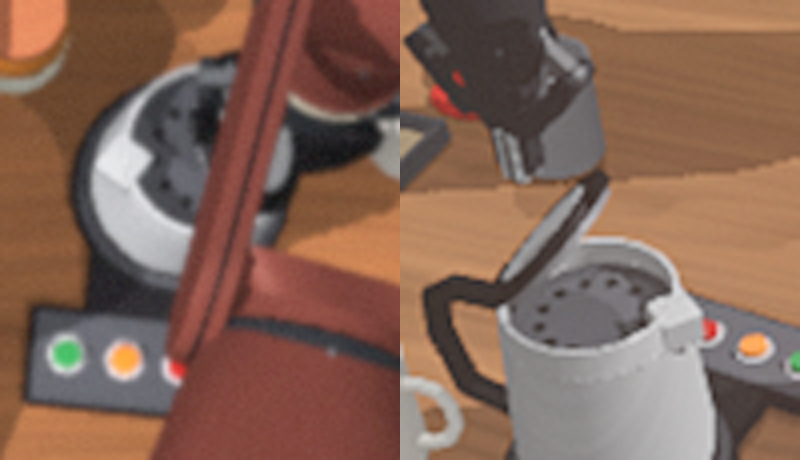

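The shut fingers are at (525,175) in the right panel, just over the lid's upper face. Now push along the arc.

send_rows:
  steps: [-0.005,0.036,-0.05,0,0,0,1,-0.01,0.072,-0.098,0,0,0,1,-0.013,0.092,-0.116,0,0,0,1,-0.015,0.11,-0.136,0,0,0,1,-0.017,0.126,-0.157,0,0,0,1]

```text
clock: 3.32
tool_pos: [0.5995, -0.0531, 0.217]
eef_rot: [0.153, 3.137, -0.0]
contact_force: [-0.3, -0.2, 0.4]
finger_gap: 0.002
grip_force: 0.2
```

send_rows:
  steps: [0,0.007,-0.012,0,0,0,1,0,0.014,-0.023,0,0,0,1,0,0.02,-0.035,0,0,0,1,0,0.026,-0.047,0,0,0,1,0,0.03,-0.06,0,0,0,1]

```text
clock: 3.95
tool_pos: [0.5995, -0.0443, 0.199]
eef_rot: [0.154, 3.138, 0.0]
contact_force: [0.7, 0.1, 0.7]
finger_gap: -0.003
grip_force: 0.2
```

send_rows:
  steps: [0,0.006,-0.015,0,0,0,1,0,0.01,-0.03,0,0,0,1,0,0.013,-0.042,0,0,0,1,0,0.015,-0.053,0,0,0,1,0,0.015,-0.06,0,0,0,1]

```text
clock: 4.58
tool_pos: [0.5994, -0.0397, 0.181]
eef_rot: [-0.153, -3.138, -0.0]
contact_force: [0.1, 0.6, 4.1]
finger_gap: -0.003
grip_force: 2.8
```

send_rows:
  steps: [0,0,-0.002,0,0,0,1,0,0,-0.004,0,0,0,1,0,0,-0.006,0,0,0,1,0,0,-0.008,0,0,0,1,0,0,-0.008,0,0,0,1]

```text
clock: 5.2
tool_pos: [0.5996, -0.0397, 0.1809]
eef_rot: [0.153, 3.137, 0.0]
contact_force: [-5.5, 1.8, 11.7]
finger_gap: -0.002
grip_force: 5.5
```

The lid stopped at z=0.181, which is shut. Now retract and move over the orange key.

send_rows:
  steps: [0,0,0.1,0,0,0,1,0,0,0.25,0,0,0,1,-0.15,0.03,0.3,0,0,0,1,-0.3,0.06,0.3,0,0,0,1,-0.44,0.074,0.3,0,0,0,1]

```text
clock: 5.82
tool_pos: [0.4663, -0.0174, 0.2689]
eef_rot: [0.153, 3.137, -0.0]
contact_force: [0.2, -0.1, 0.7]
finger_gap: 0.003
grip_force: 0.0
```

send_rows:
  steps: [0,0,-0.15,0,0,0,1,0,0,-0.35,0,0,0,1,0,0,-0.55,0,0,0,1,0,0,-0.68,0,0,0,1,0,0,-0.68,0,0,0,1]

```text
clock: 6.45
tool_pos: [0.4643, -0.0171, 0.0617]
eef_rot: [-0.153, -3.13, -0.002]
contact_force: [0.7, 0.1, -0.4]
finger_gap: -0.0
grip_force: 0.0
```

Run:
```python
from h import *
s=bot.read_state();print(s["tool_pos"],s["contact_force"])
ims=[]
for n,b in(("wrist",None),("scene",(135,130,100,115))):
    c=bot.camera(n)
    if n=="wrist": ims.append(cv2.resize(c["frame"],(400,300)));ims[0]=np.vstack([ims[0],np.zeros((160,400,3),np.uint8)])
    else:
        u,v,w,h=b;ims.append(cv2.resize(c["frame"][v:v+h,u:u+w],(400,460),interpolation=cv2.INTER_CUBIC))
cv2.imwrite("pics/p2.png",np.hstack(ims))
```

```text
[ 0.46425046 -0.01711625  0.06171278] [ 0.7368327   0.06413292 -0.41341941]
```

View pics/p2.png

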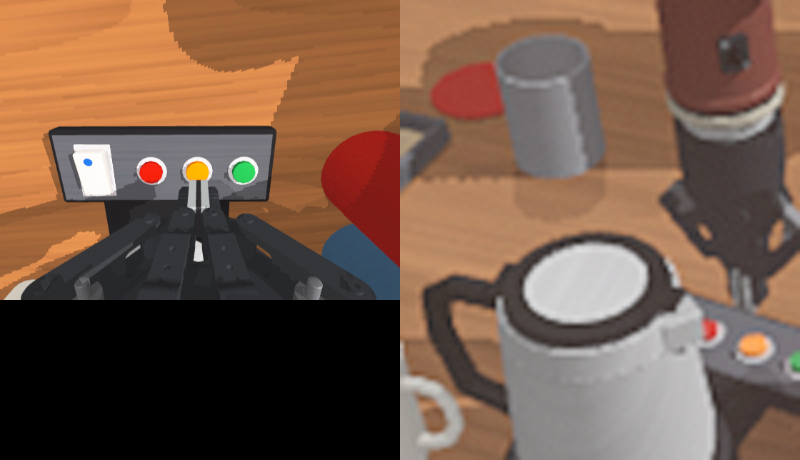

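The lid is shut flush (right panel, (585,285)). The fingers are in line with the orange key (left panel, (197,172)). Now go down close to it.

send_rows:
  steps: [0,0,-0.03,0,0,0,1,0,0,-0.06,0,0,0,1,0,0,-0.09,0,0,0,1,0,0,-0.11,0,0,0,1,0,0,-0.11,0,0,0,1]

```text
clock: 7.18
tool_pos: [0.4668, -0.0175, 0.0311]
eef_rot: [-0.153, -3.136, -0.0]
contact_force: [0.3, -0.5, 0.9]
finger_gap: -0.003
grip_force: 0.0
```

Exactly over the key; press to the stop (z = 0.021) and a little past it.

send_rows:
  steps: [0,0,-0.015,0,0,0,1,0,0,-0.025,0,0,0,1,0,0,-0.035,0,0,0,1,0,0,-0.04,0,0,0,1,0,0,-0.04,0,0,0,1]

```text
clock: 7.8
tool_pos: [0.4676, -0.0177, 0.0209]
eef_rot: [-0.153, -3.138, 0.0]
contact_force: [-5.8, 0.4, 13.2]
finger_gap: 0.004
grip_force: 6.6
```

At its stop with 13 N. Release, then move across to the rocker's dotted end.

send_rows:
  steps: [0,0,0.08,0,0,0,1,0,0,0.17,0,0,0,1,-0.04,-0.16,0.17,0,0,0,1,-0.083,-0.32,0.17,0,0,0,1,-0.083,-0.32,0.17,0,0,0,1]

```text
clock: 8.43
tool_pos: [0.4421, -0.1162, 0.071]
eef_rot: [0.16, 3.137, -0.001]
contact_force: [-0.8, 0.3, -0.2]
finger_gap: -0.001
grip_force: 0.0
```

send_rows:
  steps: [0,0,-0.04,0,0,0,1,0,0,-0.08,0,0,0,1,0,0,-0.11,0,0,0,1,0,0,-0.11,0,0,0,1,0,0,-0.11,0,0,0,1]

```text
clock: 9.05
tool_pos: [0.4427, -0.1134, 0.0378]
eef_rot: [-0.152, -3.138, -0.0]
contact_force: [0.3, 1.0, -0.1]
finger_gap: -0.0
grip_force: 0.0
```

Run:
```python
from h import *
s=bot.read_state();print(s["tool_pos"],s["contact_force"])
c=bot.camera("wrist");cv2.imwrite("pics/p3.png",c["frame"])
```

```text
[ 0.44271682 -0.11340602  0.0377893 ] [ 0.33626939  0.96181078 -0.08115643]
```

View pics/p3.png

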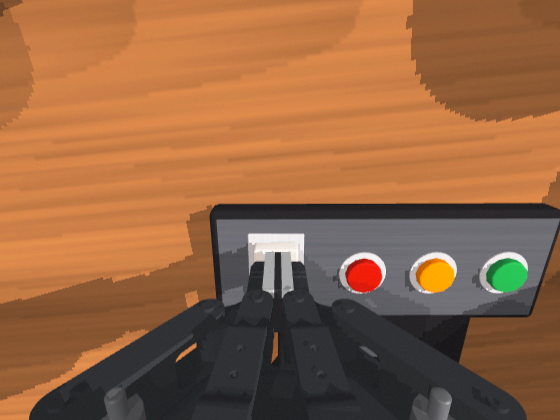

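The fingers are over the dotted end at (278,270). I shift 5 mm outward for leverage and press.

send_rows:
  steps: [-0.017,0,0,0,0,0,1,-0.017,0,-0.015,0,0,0,1,-0.017,0,-0.028,0,0,0,1,-0.017,0,-0.04,0,0,0,1,-0.017,0,-0.04,0,0,0,1]

```text
clock: 9.72
tool_pos: [0.437, -0.1136, 0.0254]
eef_rot: [-0.153, -3.137, -0.0]
contact_force: [-1.4, 1.0, 1.2]
finger_gap: -0.004
grip_force: 0.8
```

send_rows:
  steps: [0,0,-0.005,0,0,0,1,0,0,-0.01,0,0,0,1,0,0,-0.014,0,0,0,1,0,0,-0.017,0,0,0,1,0,0,-0.017,0,0,0,1]

```text
clock: 10.35
tool_pos: [0.4374, -0.1138, 0.0243]
eef_rot: [-0.152, -3.135, -0.0]
contact_force: [-20.8, 6.4, 46.7]
finger_gap: -0.001
grip_force: 24.5
```

A hard stop at z=0.024, so the rocker is home. Retreat and check.

send_rows:
  steps: [0,0,0.05,0,0,0,1,0,0,0.2,0,0,0,1,-0.1,0,0.38,0,0,0,1,-0.2,0,0.5,0,0,0,1,-0.2,0,0.5,0,0,0,1]

```text
clock: 10.98
tool_pos: [0.3788, -0.1148, 0.1741]
eef_rot: [0.154, 3.13, -0.005]
contact_force: [-0.1, -0.8, 0.3]
finger_gap: -0.003
grip_force: 0.0
```

Run:
```python
from h import *
s=bot.read_state();print(s["tool_pos"],s["contact_force"])
ims=[]
for n,b in(("wrist",None),("scene",(135,130,100,115))):
    c=bot.camera(n)
    if n=="wrist": ims.append(cv2.resize(c["frame"],(400,300)));ims[0]=np.vstack([ims[0],np.zeros((160,400,3),np.uint8)])
    else:
        u,v,w,h=b;ims.append(cv2.resize(c["frame"][v:v+h,u:u+w],(400,460),interpolation=cv2.INTER_CUBIC))
cv2.imwrite("pics/p4.png",np.hstack(ims))
```

```text
[ 0.37877298 -0.11476174  0.17410549] [-0.07282082 -0.75660224  0.2973512 ]
```

View pics/p4.png

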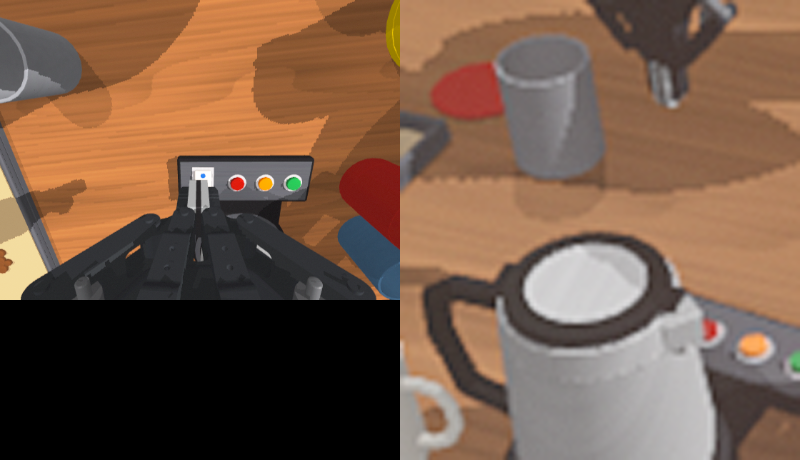

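The lid is shut, the three keys are up, and the blue dot shows at (203,176) with its end pressed down. The kettle has not moved, and the robot is clear of everything.

```bash
python3 -c "
from bench import bot
print(bot.finish_job())"
```

```text
the job is handed in; nothing more can be done
None
```

I handed the job in at about 11 s on the robot's clock: I shut the lid, pressed the orange key to its stop and let it up, then pressed the rocker's blue-dotted end down to its stop; the hand-in returned no verdict, and that last press read 47 N at the fingertips, above the 40 N limit stated for the arm and gripper body.

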